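# Hold the control-box door at its balance point

### The arm

A 6-joint arm with a two-finger parallel gripper is mounted at the origin on the work surface. World frame = base frame: x ahead of the robot, y to its left, z up, the work surface at z = 0. Lengths are in m, angles in degrees, forces in N, time in s.
With the tool pointing down it reaches from about 0.4 to 0.825 m from the base axis. Payload 7 kg.
Tool frame: the origin (TCP) lies midway between the tips of the shut fingers; the grasp point (between the pads) lies 19 mm behind it (ctrl.grip_point_offset is the distance from the TCP to the grasp point, in m); x points along the fingers, y is the direction in which the jaws open and shut, and the axes are right-handed (so a half turn about x gives the same grasp; the last joint's range is limited). The gripper opens to 88 mm and grips with 3 to 60 N. Pads are 19 mm wide; open, the fingers measure 130 mm over their backs; the gripper's body (78 mm by 193 mm) begins 47 mm behind the grasp point.
Start: joints at [-47.378, 20.546, 0.682, 0, -70.136, -16.507], TCP at [0.297, -0.606, 0.227] pointing down, gripper open.
Joint ranges: [-176.03, 176.03], [-82.01, 121.73], [-58.28, 71.71], [-173.87, 95.51], [-174.79, -0.11], [-173.66, 173.66]. Speed limits (degrees/s): [136.94, 136.94, 172.46, 180, 180, 180].

### API

Orientations are given as [roll, pitch, yaw] about the fixed x, y, z axes, in that order (R = Rz(yaw) Ry(pitch) Rx(roll)).
In Python, from plant import ctrl gives the robot as it stands.
- The arm moves only by the tool drive_tool, never from a script. Its argument "plan" is a list of rows, each a list of 3 entries, a list of its own where there are three numbers: the shift along the tool's x, y, z in m, then the turn, a rotation vector about the tool's x, y, z in degrees, then the opening, from 0 (shut) to 1 (fully open). In form: [[[dx, dy, dz], [wx, wy, wz], grip], ...]. A call has 1 to 20 rows; each row is the pose to reach, as a shift and turn from the pose measured when the call began, along the tool's axes at that moment; what a row does not reach only later rows make up. A row lasts 1/12 s, in which the tool goes at most 41.7 mm and 7.16 degrees, less where a joint would pass 70% of its speed; a pose out of reach is approached as far as the arm can. A call with a gripper value outside its range is refused whole. The fingers move at their own pace and stop on an object; the grip force is fixed at half the most. Time passes only in rows, so rows that repeat a pose let the fingers close. It gives the time, the measured TCP pose, the force and the opening at its end, in the units of the state.
- ctrl.get_obs(): the state, without advancing time (a new reading comes with each control period).
- ctrl.snapshot(name): name is "scene" or "top" or "wrist"; returns the picture (420x560x3 uint8, blue, green, red); there is no depth.
- ctrl.get_calibration(name): a dict with "fx", "fy", "cx", "cy" (pixels), "R" (3x3) and "t" (3): a world point X has camera coordinates R X + t. Camera axes: x right, y down, z forward; pixel columns grow to the right and rows downward; lengths in m; the calibration is good to about 2 mm. A picture is of the moment at which its call begins: read the wrist's pose just before it. get_calibration takes no time and is no camera call; for the wrist camera it gives the pose at the moment of the call.
- ctrl.close_job(): hands the job in, once; it reports no verdict.
Trained networks look in the newest picture that a camera, given by its name, has taken for a name from the list of things; names that differ only in an ending like _2 or _b are one class to them, and where a whole thing is asked for, a point or a joint stands for the part that bears it (a point fixed in the world has none). Each returns a list of dicts, best first, with "confidence" (0 to 1); they miss things now and then, are a little off and sometimes report something else, mostly with a low value. They report only what shows in the picture. A call takes as long as a camera call. They do not tell look-alikes from the thing itself.
- ctrl.cut_out(camera, name): "pixels" (420x560 bool, what is visible of it) and "pixel" ([column, row] in pixels, amid what is visible of it).
- ctrl.landmark_of(camera, name): "pixel" ([column, row] in pixels: a listed point, or the origin of a listed thing).
The state is a dict: "clock": time; "joint_pos": joint angles; "qvel": joint speeds; "tau": joint torques, N m; "tool_pos": TCP position; "orientation": TCP orientation; "force": force on the tool from outside, world axes, zero at the start; "moment": the same for the moment, N m; "opening": finger opening in m.
Only numpy, scipy, OpenCV 4.12 (cv2) and the standard library are available. Lean on these libraries where they do the work, as an engineer would, in place of code of your own. Each camera call takes 0.05 s, during which the arm holds its last target. There are 200 camera calls.

### The job

A colleague is about to bolt the earth strap to the door of the control box that lies on its back. Lift the roll of tape off the closed door and put it back on the tape post, down on top of the roll that is already there; then take the door by its pull handle, swing it up gently to its balance point, where it is almost plumb and would fall neither way, and finish while still gripping the handle and holding the door still there. Do not raise the door with the tape still to be put away, do not let it slam or go over backwards, and leave the other things on the bench where they are.

Things in the scene. Friction and masses are not known exactly. Their poses are not given: they have to be found in the camera images.
- tape_mid (a point): Centre (half-way up) of the loose roll of black insulating tape lying flat on the closed door: outside diameter 56 mm, hole 32 mm, 19 mm high, about 60 g; z along its axis.
- post: Tape post on the wooden board, fixed: a steel disc 72 mm across, 8 thick, with an upright rod 16 mm thick in its middle, rounded top 74 mm above the disc's underside. Origin: centre of the disc's underside, z up. One roll, like the loose one, is on it already, so the loose roll comes to rest with its underside 27 mm above the origin.
- spare: The roll of tape that is already on the post (56 mm outside, 32 mm hole, 19 mm high); origin at the centre of its underside.
- box: Grey steel control box lying on its back, fixed, 250 mm along its x, 200 along y, 120 high to the closed door's outside face. Origin: centre of its underside on the table, z up. Hinge line along x at the +y side, 106 mm from the origin, 112 up; pull handle near the -y edge. Two lamps, 30 mm across, stand 15 mm above the door at x = +98, y = -24 and +26 mm. Cable glands on the +x wall.
- door (a joint): Angle of the box door in rad: 0 closed (flat), growing as the handle edge rises. The door weighs about 0.6 kg (varies), measures 256 mm along the hinge and 208 across; the hinge runs freely, with no spring or stay. It balances at 1.52 rad, almost plumb: below that it falls shut, above it falls back to a stop at 2.27.
- handle (a point): Middle of the door's bow handle: a round bar 11 mm thick, 85 mm clear between its legs, parallel to the hinge, its middle line 37 mm out from the door's outside face and 34 mm from the free edge. It moves with the door and can turn between the fingers. Axes: x along the bar, -y from the hinge towards the free edge, z out of the outside face; with the door closed they are the box's.
- hinge (a point): Middle of the hinge line; axes as the door's (x along the hinge). With the door closed the handle's middle is 174 mm to -y and 45 mm above this point; upright it is 174 mm above it and 45 mm to +y.
- pliers: Combination pliers with orange grips, 170 mm long, lying on the board; a bystander.
- crimper: Crimping tool with yellow grips and a black head, 205 mm long, lying on the board; a bystander.
- screwdriver: Red-handled screwdriver, 190 mm long, lying on the board near its edge towards the box; a bystander.
- marker: Black marker pen, 125 mm long, on the table to the left of the box; a bystander.
- measure: Pocket tape measure, black case 68 x 62 x 34 mm, on the far part of the board; a bystander.
- backbox: Empty grey plastic back box, 100 x 55 x 44 mm, open at the top, on the table to the left of the box; a bystander.
Things that resemble listed ones, but are neither listed nor needed, are in the scene too. What is shaped like the part that bears tape_mid but green or purple is not meant.

How it is judged:
By the outcome, as a careful person would: the job done as asked, in the order asked, and still so for the second after the job is handed in, while the arm keeps its last pose, push and grip.
It also fails if it takes over 64 s, if anything falls off the work surface, if the arm or the gripper's body presses on something with over 40 N, if the wrist force passes 120 N, or if a joint passes its speed limit or range.

## Working session

There is one attempt and no reset: what is moved stays moved. The work goes in short steps, Python scripts to look and compute and a tool call to move; the robot and the scene stay as the last step left them, time stands still between calls to the robot, and variables do not carry over. Pictures are saved under pics/ and viewed, about 8 in all and at most 12, crops included, and the job is handed in when it is done.

Besides the shell and the picture viewer there is one more tool, called after "Call:" in YAML: its name, and indented under it one key for each argument. drive_tool: Moves the arm, as the interface text tells. Its arguments: {"type":"object","properties":{"plan":{"type":"array","items":{"type":"array"}}},"required":["plan"]}

```bash
mkdir -p pics
cat > h.py <<'E'
import numpy as np, cv2
from plant import ctrl
from scipy.spatial.transform import Rotation as Ro
def ray(cam,px,cal=None):
    c=cal or ctrl.get_calibration(cam); R=np.array(c["R"]);t=np.array(c["t"])
    d=R.T@np.array([(px[0]-c["cx"])/c["fx"],(px[1]-c["cy"])/c["fy"],1.]); return -R.T@t,d/np.linalg.norm(d)
def onz(cam,px,z,cal=None):
    o,d=ray(cam,px,cal); return o+d*(z-o[2])/d[2]
def tri(rs):
    A=sum(np.eye(3)-np.outer(d,d) for o,d in rs); b=sum((np.eye(3)-np.outer(d,d))@o for o,d in rs)
    x=np.linalg.solve(A,b); return x,[np.linalg.norm((np.eye(3)-np.outer(d,d))@(x-o)) for o,d in rs]
def proj(cam,X,cal=None):
    c=cal or ctrl.get_calibration(cam); p=np.array(c["R"])@X+np.array(c["t"]); return np.array([c["fx"]*p[0]/p[2]+c["cx"],c["fy"]*p[1]/p[2]+c["cy"]])
def pose():
    s=ctrl.get_obs(); return np.array(s["tool_pos"]),Ro.from_euler("xyz",s["orientation"],degrees=True)
def delta(P,R):
    p,r=pose(); return r.inv().apply(np.array(P)-p), (r.inv()*R).as_rotvec(degrees=True)
E
python3 - <<'E'
from h import *
print(ctrl.get_obs(), ctrl.grip_point_offset)
for c in ("scene","top"):
    cv2.imwrite(f"pics/{c}0.png",ctrl.snapshot(c))
    for n in ("tape_mid","post","spare","box","handle","hinge"):
        print(c,n,[(np.round(d["pixel"],1).tolist(),round(d["confidence"],2)) for d in ctrl.landmark_of(c,n)])
E
```

```text
{'clock': 0.0, 'joint_pos': array([-4.73786767e+01,  2.05910295e+01,  6.33076957e-01, -1.97130835e-02,
       -7.01355310e+01, -1.65077796e+01]), 'qvel': array([-0.04679379,  0.03210584,  0.00741158, -0.02139869,  0.00557351,
       -0.07194603]), 'tau': array([-2.06936024e-04, -5.82725823e+01,  2.93055815e+01,  6.99714750e+00,
        6.93383030e-03, -1.37544289e-04]), 'tool_pos': array([ 0.29686652, -0.60566421,  0.22562325]), 'orientation': array([ 95.29673038,  89.90469677, 121.40356055]), 'force': array([-0.31633082,  0.3704904 ,  0.09710822]), 'moment': array([-0.00514497,  0.02792649, -0.02677153]), 'opening': 0.08783521363065296} 0.0188
scene tape_mid [([407.0, 314.9], 0.67), ([334.2, 203.9], 0.66), ([355.3, 171.9], 0.43)]
scene post [([166.5, 249.5], 0.61)]
scene spare [([163.8, 248.8], 0.65)]
scene box [([320.5, 237.7], 0.87), ([224.9, 241.7], 0.64), ([433.9, 240.7], 0.63)]
scene handle [([298.7, 184.2], 0.85)]
scene hinge [([369.9, 214.2], 0.73)]
top tape_mid [([194.2, 287.6], 0.82), ([226.1, 201.9], 0.77), ([187.5, 131.7], 0.54), ([230.9, 286.8], 0.5)]
top post [([378.7, 189.5], 0.62)]
top spare [([437.0, 195.6], 0.74), ([379.8, 192.7], 0.47)]
top box [([239.2, 208.3], 0.72), ([329.6, 199.0], 0.52)]
top handle [([260.6, 214.0], 0.97)]
top hinge [([198.7, 192.6], 0.82)]
```

View pics/scene0.png

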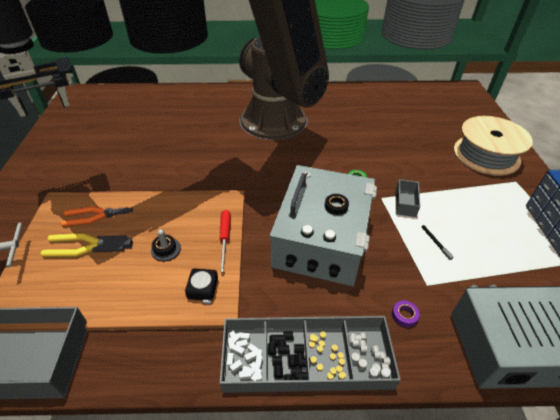

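View pics/top0.png

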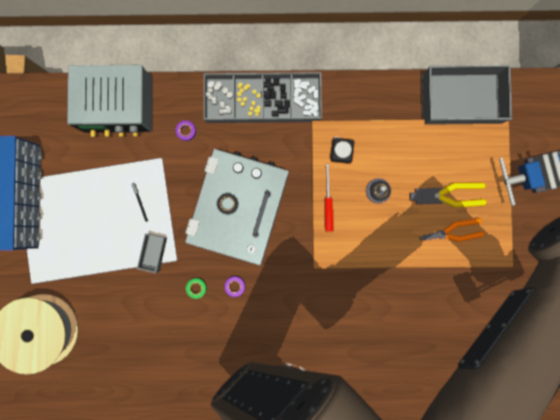

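Run:
```python
from h import *
def two(n,a,b): 
    x,e=tri([ray("scene",a),ray("top",b)]); print(n,x.round(4),np.round(e,4)); return x
two("tape",[334.2,203.9],[226.1,201.9]); two("postA",[166.5,249.5],[378.7,189.5])
two("handle",[298.7,184.2],[260.6,214]); two("hinge",[369.9,214.2],[198.7,192.6]); two("box",[320.5,237.7],[239.2,208.3])
for c in("scene","top"):
    k=ctrl.get_calibration(c); print(c,ray(c,[280,210])[0],k["fx"])
k=ctrl.get_calibration("wrist"); p,r=pose(); R=np.array(k["R"]); print("wristcam in tool",r.inv().apply(-R.T@np.array(k["t"])-p), (r.inv().as_matrix()@R.T).round(3),k["fx"],r.as_matrix().round(3))
```

```text
tape [0.5709 0.1366 0.1347] [0.0039 0.0039]
postA [ 0.6103 -0.273   0.0243] [0.0026 0.0026]
handle [0.5379 0.0502 0.1676] [0.0005 0.0005]
hinge [0.5969 0.2128 0.1255] [0.0004 0.0004]
box [0.5619 0.1164 0.0038] [0.0034 0.0034]
scene [ 1.21944497 -0.02181189  0.77687986] 393.40193630242277
top [ 0.48444552 -0.01343343  1.33222007] 465.1095374632196
wristcam in tool [-0.15860893 -0.00016622 -0.06504474] [[-0.001 -0.247  0.969]
 [ 1.    -0.     0.001]
 [ 0.     0.969  0.247]] 311.59231251763094 [[ 0.    -0.44   0.898]
 [-0.     0.898  0.44 ]
 [-1.    -0.     0.   ]]
```

Both views agree: the loose black roll is on the door at scene (335,204) / top (228,203), the handle at (299,190) / (262,214), and the post at (165,247) / (379,190). The green and purple rings are decoys. I'll hover over the post first, with the jaws along the box's y axis.

```bash
cat >> h.py <<'E'
def tgt(yaw, tilt=0):  # yaw: direction of box x axis, deg; tilt about box x like the door
    a=np.radians(yaw); z=np.array([np.cos(a),np.sin(a),0]); x=np.array([0,0,-1.]); y=np.cross(z,x)
    return Ro.from_rotvec(-np.radians(tilt)*z)*Ro.from_matrix(np.c_[x,y,z])
def show(P,R):
    d,w=delta(P,R); print("shift",d.round(4),"turn",w.round(2))
E
python3 - <<'E'
from h import *
show([0.60,-0.27,0.22],tgt(-20)); print(tgt(-20).as_matrix().round(2))
E
```

```text
shift [0.0066 0.1685 0.4199] turn [46.11  0.    0.  ]
[[ 0.    0.34  0.94]
 [ 0.    0.94 -0.34]
 [-1.    0.   -0.  ]]
```

Call:
drive_tool:
  plan:
    - [[0.006,0.168,0.42],[46,0,0],1]
    - [[0.006,0.168,0.42],[46,0,0],1]
    - [[0.006,0.168,0.42],[46,0,0],1]
    - [[0.006,0.168,0.42],[46,0,0],1]
    - [[0.006,0.168,0.42],[46,0,0],1]
    - [[0.006,0.168,0.42],[46,0,0],1]
    - [[0.006,0.168,0.42],[46,0,0],1]
    - [[0.006,0.168,0.42],[46,0,0],1]
    - [[0.006,0.168,0.42],[46,0,0],1]
    - [[0.006,0.168,0.42],[46,0,0],1]
    - [[0.006,0.168,0.42],[46,0,0],1]
    - [[0.006,0.168,0.42],[46,0,0],1]
    - [[0.006,0.168,0.42],[46,0,0],1]
    - [[0.006,0.168,0.42],[46,0,0],1]

```text
clock: 1.87
tool_pos: [0.6004, -0.2698, 0.2204]
orientation: [-158.1, 90.0, -177.9]
force: [0.1, -0.5, -0.2]
opening: 0.0878
```

Run:
```python
from h import *
s=ctrl.get_obs(); print(s["clock"],s["tool_pos"],s["qvel"].round(1),s["force"])
k=ctrl.get_calibration("wrist"); im=ctrl.snapshot("wrist"); cv2.imwrite("pics/w_post.png",im)
for n in ("post","spare"):
    for d in ctrl.landmark_of("wrist",n):
        px=d["pixel"]; print(n,np.round(px,1),round(d["confidence"],2),onz("wrist",px,0.012,k).round(4)); 
    for d in ctrl.cut_out("wrist",n): ys,xs=np.nonzero(d["pixels"]); print(" cut",d["confidence"],xs.min(),xs.max(),ys.min(),ys.max())
show([0.56,0.135,0.27],tgt(-20))
```

```text
1.8667 [ 0.60042716 -0.26983438  0.22035867] [-1.7 -0.7 -0.5  0.1 -0.1  0.2] [ 0.11293412 -0.51564815 -0.16184425]
post [277.  197.1] 0.78 [ 0.6119 -0.2736  0.012 ]
 cut 0.91 245 305 165 225
 cut 0.28 248 297 173 223
spare [273.3 197. ] 0.81 [ 0.6103 -0.2778  0.012 ]
spare [277.4 195.2] 0.24 [ 0.6099 -0.2724  0.012 ]
 cut 0.97 247 298 173 223
shift [-0.0492  0.3684 -0.176 ] turn [ 0.03  0.02 -0.  ]
```

View pics/w_post.png

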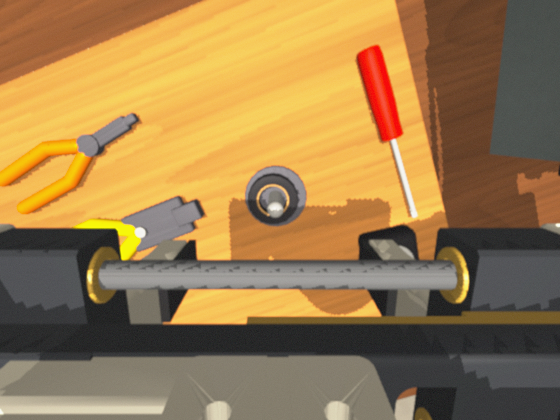

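The wrist picture shows the post disc at (276,195), with the spare roll seated on it and its surroundings clear. Next is the tape.

Call:
drive_tool:
  plan:
    - [[-0.05,0.368,-0.176],[0,0,0],1]
    - [[-0.05,0.368,-0.176],[0,0,0],1]
    - [[-0.05,0.368,-0.176],[0,0,0],1]
    - [[-0.05,0.368,-0.176],[0,0,0],1]
    - [[-0.05,0.368,-0.176],[0,0,0],1]
    - [[-0.05,0.368,-0.176],[0,0,0],1]
    - [[-0.05,0.368,-0.176],[0,0,0],1]
    - [[-0.05,0.368,-0.176],[0,0,0],1]
    - [[-0.05,0.368,-0.176],[0,0,0],1]
    - [[-0.05,0.368,-0.176],[0,0,0],1]
    - [[-0.05,0.368,-0.176],[0,0,0],1]
    - [[-0.05,0.368,-0.176],[0,0,0],1]
    - [[-0.05,0.368,-0.176],[0,0,0],1]

```text
clock: 3.2
tool_pos: [0.5597, 0.134, 0.2709]
orientation: [-5.1, 90.0, -25.1]
force: [-0.6, 1.3, -0.4]
opening: 0.0875
```

Run:
```python
from h import *
s=ctrl.get_obs(); print(s["clock"],s["tool_pos"],s["qvel"].round(1))
k=ctrl.get_calibration("wrist"); im=ctrl.snapshot("wrist"); cv2.imwrite("pics/w_tape.png",im)
for n,z in (("tape_mid",.1295),("handle",.157),("hinge",.112)):
    for d in ctrl.landmark_of("wrist",n):
        px=d["pixel"]; print(n,np.round(px,1),round(d["confidence"],2),onz("wrist",px,z,k).round(4)); 
    if n!="hinge":
      for d in ctrl.cut_out("wrist",n): ys,xs=np.nonzero(d["pixels"]); print(" cut",d["confidence"],xs.min(),xs.max(),ys.min(),ys.max())
for n,z in (("tape_mid",.1295),("handle",.157),("hinge",.112)):
  for c in("scene","top"):
    ctrl.snapshot(c)
    for d in ctrl.landmark_of(c,n): print(c,n,np.round(d["pixel"],1),round(d["confidence"],2),onz(c,d["pixel"],z).round(4))
# post refs
for c,p in (("scene",[165.5,249]),("top",[378.8,190])): print(c,onz(c,p,.012).round(4))
```

```text
3.2 [0.55970573 0.13401772 0.27086761] [-1.2  0.1 -0.3  0.   0.1  0. ]
tape_mid [283.5 206. ] 0.8 [0.5687 0.1381 0.1295]
tape_mid [212.7  13.8] 0.55 [0.3886 0.1382 0.1295]
 cut 0.85 255 312 176 233
 cut 0.68 189 236 0 36
handle [180.1 213.8] 0.98 [0.5371 0.0494 0.157 ]
 cut 0.72 141 368 62 317
hinge [363.6 197.8] 0.82 [0.593  0.2183 0.112 ]
scene tape_mid [334.9 202.1] 0.78 [0.5598 0.1363 0.1295]
scene tape_mid [406.9 315.9] 0.67 [0.8579 0.2289 0.1295]
scene tape_mid [356.1 174.3] 0.6 [0.4602 0.203  0.1295]
top tape_mid [232.3 284.3] 0.81 [0.3591 0.1256 0.1295]
top tape_mid [197.  287.7] 0.62 [0.3511 0.2166 0.1295]
top tape_mid [184.9 132.4] 0.59 [0.7549 0.2487 0.1295]
scene handle [299.1 186. ] 0.87 [0.5323 0.0525 0.157 ]
top handle [258.5 213.5] 0.69 [0.5396 0.0556 0.157 ]
top handle [339.7 148.6] 0.47 [ 0.7032 -0.1519  0.157 ]
scene hinge [368. 214.] 0.98 [0.5832 0.213  0.112 ]
top hinge [262.  212.6] 0.35 [0.544 0.049 0.112]
scene [ 0.5989 -0.2771  0.012 ]
top [ 0.6105 -0.2784  0.012 ]
```

View pics/w_tape.png

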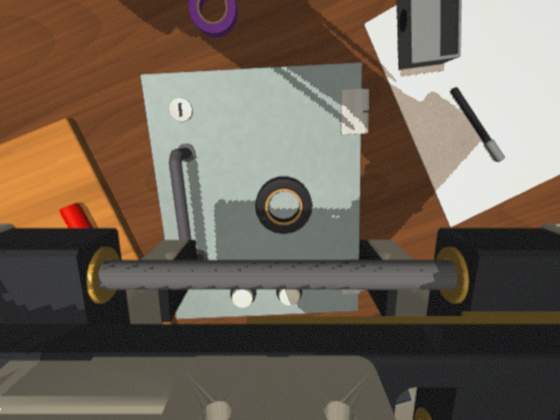

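The tape is at (284,205), with a clear gap to the handle bar at (180,155–240). The box looks a few degrees off the assumed yaw, so I'll fit it from edges.

Run:
```python
from h import *
k=ctrl.get_calibration("wrist")
P={n:onz("wrist",p,z,k) for n,p,z in (("c1",[142,74],.12),("c2",[361,63],.12),("bl",[178,318],.12),("br",[357,308],.12),("h1",[177,160],.157),("h2",[183,240],.157))}
for n in P: print(n,P[n].round(4))
an=lambda a,b:np.degrees(np.arctan2(*(P[b]-P[a])[1::-1]))
print("x-yaw left",an("c1","bl"),"right",an("c2","br"),"handle",an("h1","h2"),"y edge-90",an("c1","c2")-90, an("bl","br")-90, np.linalg.norm(P["c1"]-P["c2"]))
# same from top view
im=cv2.imread("pics/top0.png")
T={n:onz("top",p,.12) for n,p in (("a",[217,150]),("b",[288,171]),("c",[261,264]),("d",[187,242]))}
for n in T: print(n,T[n].round(4))
d=T["a"]-T["d"]; e=T["b"]-T["c"]; print([np.degrees(np.arctan2(v[1],v[0])) for v in (d,e)])
# tape by cutout centre and enclosing circle, top face z=.139
m=None
ctrl.snapshot("wrist"); m=ctrl.cut_out("wrist","tape_mid")[0]["pixels"].astype(np.uint8)
(c,r)=cv2.minEnclosingCircle(cv2.findNonZero(m)); print(c,r,onz("wrist",c,.1325,k))
```

```text
c1 [0.4086 0.0576 0.12  ]
c2 [0.4686 0.2501 0.12  ]
bl [ 0.6524 -0.017   0.12  ]
br [0.7091 0.1756 0.12  ]
h1 [0.4922 0.0675 0.157 ]
h2 [0.5611 0.0422 0.157 ]
x-yaw left -17.014474683636756 right -17.195010934016114 handle -20.191333488939993 y edge-90 -17.314638388285402 -16.377310238232283 0.2015673316080534
a [0.7094 0.1661 0.12  ]
b [ 0.6522 -0.0202  0.12  ]
c [0.41  0.052 0.12 ]
d [0.4685 0.2446 0.12  ]
[np.float64(-18.060774439459802), np.float64(-16.588556311759913)]
(282.6513366699219, 204.0395965576172) 29.268339157104492 [0.56597436 0.13874198 0.1325    ]
```

Run:
```python
from h import *
show([0.567,0.1385,0.124],tgt(-17.2))
```

```text
shift [0.1468 0.0061 0.0053] turn [-2.77  0.02 -0.  ]
```

Call:
drive_tool:
  plan:
    - [[0.03,0.006,0.005],[-2.8,0,0],1]
    - [[0.06,0.006,0.005],[-2.8,0,0],1]
    - [[0.09,0.006,0.005],[-2.8,0,0],1]
    - [[0.115,0.006,0.005],[-2.8,0,0],1]
    - [[0.135,0.006,0.005],[-2.8,0,0],1]
    - [[0.147,0.006,0.005],[-2.8,0,0],1]
    - [[0.147,0.006,0.005],[-2.8,0,0],1]
    - [[0.147,0.006,0.005],[-2.8,0,0],0.4]
    - [[0.147,0.006,0.005],[-2.8,0,0],0.4]
    - [[0.147,0.006,0.005],[-2.8,0,0],0.4]
    - [[0.147,0.006,0.005],[-2.8,0,0],0.4]
    - [[0.147,0.006,0.005],[-2.8,0,0],0.4]
    - [[0.147,0.006,0.005],[-2.8,0,0],0.4]
    - [[0.147,0.006,0.005],[-2.8,0,0],0.4]

```text
clock: 5.37
tool_pos: [0.5667, 0.1386, 0.1242]
orientation: [25.7, 90.0, 8.6]
force: [-0.7, 0.8, 2.5]
opening: 0.0559
```

Call:
drive_tool:
  plan:
    - [[-0.01,0,0],[0,0,0],0.4]
    - [[-0.03,0,0],[0,0,0],0.4]
    - [[-0.06,0,0],[0,0,0],0.4]
    - [[-0.09,0,0],[0,0,0],0.4]
    - [[-0.12,0,0],[0,0,0],0.4]
    - [[-0.12,0,0],[0,0,0],0.4]

```text
clock: 5.87
tool_pos: [0.5695, 0.1394, 0.2518]
orientation: [35.9, 89.4, 18.8]
force: [1.0, 1.2, 1.0]
opening: 0.0556
```

Run:
```python
from h import *
print(ctrl.get_obs()["opening"]); show([0.610,-0.275,0.135],tgt(-17.2))
```

```text
0.05562823470653718
shift [ 0.1157 -0.3848  0.1596] turn [ 0.08  0.51 -0.37]
```

Call:
drive_tool:
  plan:
    - [[0,-0.035,0.015],[0,0.5,-0.4],0.4]
    - [[0,-0.073,0.03],[0,0.5,-0.4],0.4]
    - [[0,-0.11,0.046],[0,0.5,-0.4],0.4]
    - [[0,-0.147,0.061],[0,0.5,-0.4],0.4]
    - [[0,-0.184,0.076],[0,0.5,-0.4],0.4]
    - [[0,-0.221,0.092],[0,0.5,-0.4],0.4]
    - [[0,-0.258,0.107],[0,0.5,-0.4],0.4]
    - [[0.02,-0.295,0.122],[0,0.5,-0.4],0.4]
    - [[0.045,-0.33,0.137],[0,0.5,-0.4],0.4]
    - [[0.07,-0.358,0.15],[0,0.5,-0.4],0.4]
    - [[0.095,-0.378,0.157],[0,0.5,-0.4],0.4]
    - [[0.11,-0.385,0.16],[0,0.5,-0.4],0.4]
    - [[0.116,-0.385,0.16],[0,0.5,-0.4],0.4]
    - [[0.116,-0.385,0.16],[0,0.5,-0.4],0.4]
    - [[0.116,-0.385,0.16],[0,0.5,-0.4],0.4]

```text
clock: 7.12
tool_pos: [0.6107, -0.275, 0.1355]
orientation: [-47.6, 89.9, -64.7]
force: [-0.0, -0.3, 0.2]
opening: 0.0558
```

Run:
```python
from h import *
s=ctrl.get_obs(); print(s["clock"],s["tool_pos"],s["opening"],s["qvel"].round(1))
k=ctrl.get_calibration("wrist"); w=ctrl.snapshot("wrist"); sc=ctrl.snapshot("scene")
a=cv2.resize(w[90:300,140:420],None,fx=1.4,fy=1.4); b=cv2.resize(sc[150:290,90:277],(392,294))
cv2.imwrite("pics/over.png",np.hstack([a,b]))
for n in("tape_mid","post"):
  for c in("wrist","scene"): print(n,c,[(np.round(d["pixel"],1),round(d["confidence"],2)) for d in ctrl.landmark_of(c,n)])
print(proj("wrist",np.array([.610,-.275,.086]),k),proj("scene",np.array([.610,-.275,.086])), proj("scene",np.array([.610,-.275,.012])))
show([0.610,-0.275,0.043],tgt(-17.2))
```

```text
7.1167 [ 0.61068051 -0.27496331  0.13547803] 0.055809525515512125 [ 0.8 -1.3  0.9  0.3  0.1  0.1]
tape_mid wrist []
tape_mid scene [(array([153.9, 216.2]), 0.7), (array([355.3, 172.6]), 0.61), (array([405.1, 316.4]), 0.58)]
post wrist [(array([278. , 204.9]), 0.8), (array([276.8, 205.3]), 0.71)]
post scene [(array([167.6, 250.4]), 0.85)]
[276.0564805  226.06794676] [159.44808905 232.70150404] [165.56972021 252.52772788]
shift [ 0.093  -0.0006 -0.001 ] turn [0.15 0.12 0.01]
```

View pics/over.png

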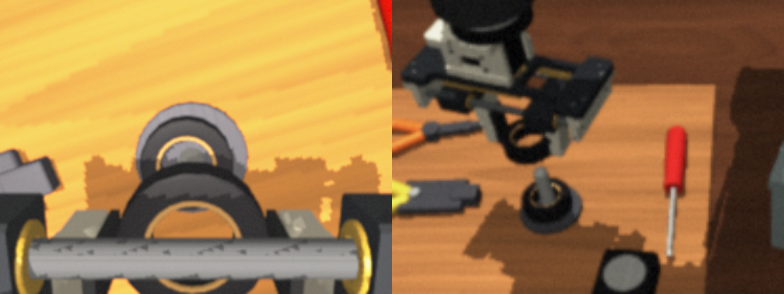

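Run:
```python
from h import *
k2=ctrl.get_calibration("wrist")
# first wrist pose calibration rebuilt from the tool-fixed camera
p,r=pose(); R2=np.array(k2["R"]); 
C=r.inv().apply(-R2.T@np.array(k2["t"])-p); Rc=r.inv().as_matrix()@R2.T
r1=tgt(-20); p1=np.array([.6004,-.2698,.2204]); R1=(r1.as_matrix()@Rc).T
k1=dict(k2,R=R1,t=-R1@(p1+r1.apply(C)))
rs=[ray("w",[276.5,196.8],k1),ray("w",[277.6,205],k2),ray("scene",[167,250]),ray("top",[378.7,189.5])]
for sel in ([0,1],[0,2],[0,1,2],[0,1,2,3]): x,e=tri([rs[i] for i in sel]); print(sel,x.round(4),np.round(e,4))
for z in (.006,.012,.018): print(z,[ (o+d*(z-o[2])/d[2]).round(4)[:2].tolist() for o,d in rs])
print("disc top centre px",proj("w",np.array([.610,-.275,.020]),k2), "spare top",proj("w",np.array([.610,-.275,.039]),k2))
```

```text
[0, 1] [ 0.6007 -0.2703  0.0667] [0.0003 0.0003]
[0, 2] [ 0.6093 -0.2718  0.0206] [0.0018 0.0018]
[0, 1, 2] [ 0.61   -0.2723  0.0214] [0.0012 0.0018 0.0026]
[0, 1, 2, 3] [ 0.6103 -0.2732  0.0221] [0.0008 0.0009 0.0036 0.0029]
0.006 [[0.6126, -0.2746], [0.6147, -0.2748], [0.5973, -0.2748], [0.6125, -0.2793]]
0.012 [[0.6114, -0.2741], [0.6133, -0.2744], [0.6021, -0.2728], [0.6119, -0.2781]]
0.018 [[0.6103, -0.2737], [0.612, -0.274], [0.6069, -0.2709], [0.6114, -0.2769]]
disc top centre px [275.89761663 203.81562625] spare top [275.79545431 208.97508069]
```

Call:
drive_tool:
  plan:
    - [[0.015,0.001,0],[0,0,0],0.4]
    - [[0.03,0.001,0],[0,0,0],0.4]
    - [[0.042,0.001,0],[0,0,0],0.4]
    - [[0.054,0.001,0],[0,0,0],0.4]
    - [[0.065,0.001,0],[0,0,0],0.4]
    - [[0.073,0.001,0],[0,0,0],0.4]
    - [[0.08,0.001,0],[0,0,0],0.4]
    - [[0.082,0.001,0],[0,0,0],0.4]
    - [[0.082,0.001,0],[0,0,0],0.4]

```text
clock: 8.17
tool_pos: [0.6112, -0.2738, 0.0534]
orientation: [-20.5, 89.9, -37.6]
force: [-0.4, -0.7, -0.2]
opening: 0.0557
```

Call:
drive_tool:
  plan:
    - [[0.002,0,0],[0,0,0],0.4]
    - [[0.004,0,0],[0,0,0],0.4]
    - [[0.004,0,0],[0,0,0],0.4]

```text
clock: 8.42
tool_pos: [0.6112, -0.2738, 0.0494]
orientation: [-16.1, 89.9, -33.2]
force: [0.2, 0.7, -0.9]
opening: 0.0558
```

Call:
drive_tool:
  plan:
    - [[0.002,0,0],[0,0,0],0.4]
    - [[0.003,0,0],[0,0,0],0.4]
    - [[0.003,0,0],[0,0,0],0.4]

```text
clock: 8.67
tool_pos: [0.6114, -0.2739, 0.0491]
orientation: [-16.1, 89.8, -33.1]
force: [-6.3, 3.2, 15.8]
opening: 0.0555
```

Call:
drive_tool:
  plan:
    - [[0.002,0,0],[0,0,0],0.4]
    - [[0.003,0,0],[0,0,0],0.4]
    - [[0.003,0,0],[0,0,0],0.4]

```text
clock: 8.92
tool_pos: [0.6117, -0.274, 0.0491]
orientation: [-14.9, 89.7, -31.8]
force: [-5.8, 4.8, 17.2]
opening: 0.0558
```

Contact came at 49 mm, matching a board about 18 mm thick with the roll seated. Releasing now.

Call:
drive_tool:
  plan:
    - [[0,0,0],[0,0,0],0.85]
    - [[0,0,0],[0,0,0],0.85]
    - [[0,0,0],[0,0,0],0.85]
    - [[0,0,0],[0,0,0],0.85]
    - [[-0.015,0,0],[0,0,0],0.85]
    - [[-0.04,0,0],[0,0,0],0.85]
    - [[-0.08,0,0],[0,0,0],0.85]
    - [[-0.12,0,0],[0,0,0],0.85]
    - [[-0.16,0,0],[0,0,0],0.85]
    - [[-0.18,0,0],[0,0,0],0.85]
    - [[-0.18,0,0],[0,0,0],0.85]

```text
clock: 9.83
tool_pos: [0.6135, -0.2746, 0.2356]
orientation: [-5.5, 89.2, -22.5]
force: [1.4, -0.2, 0.6]
opening: 0.0746
```

Run:
```python
from h import *
w=ctrl.snapshot("wrist"); sc=ctrl.snapshot("scene")
a=cv2.resize(w[90:300,140:420],None,fx=1.4,fy=1.4); b=cv2.resize(sc[150:290,90:277],(392,294))
cv2.imwrite("pics/placed.png",np.hstack([a,b]))
u=tgt(-17.2).as_matrix(); print(u[:,1],u[:,2])
show([0.539,0.048,0.24],tgt(-17.2))
```

```text
[0.29570805 0.95527836 0.        ] [ 0.95527836 -0.29570805  0.        ]
shift [-0.0113  0.2864 -0.1631] turn [0.22 0.35 0.03]
```

View pics/placed.png

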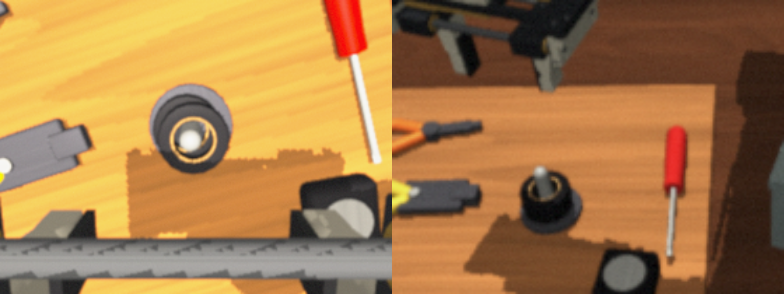

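The picture shows the roll seated on the post above the spare, with the rod through it and nothing else disturbed. Next is the handle.

Call:
drive_tool:
  plan:
    - [[-0.012,0.035,-0.02],[0,0.4,0],0.6]
    - [[-0.012,0.07,-0.04],[0,0.4,0],0.6]
    - [[-0.012,0.105,-0.06],[0,0.4,0],0.6]
    - [[-0.012,0.14,-0.08],[0,0.4,0],0.6]
    - [[-0.012,0.175,-0.1],[0,0.4,0],0.6]
    - [[-0.012,0.21,-0.12],[0,0.4,0],0.6]
    - [[-0.012,0.245,-0.14],[0,0.4,0],0.6]
    - [[-0.012,0.275,-0.155],[0,0.4,0],0.6]
    - [[-0.012,0.286,-0.163],[0,0.4,0],0.6]
    - [[-0.012,0.286,-0.163],[0,0.4,0],0.6]
    - [[-0.012,0.286,-0.163],[0,0.4,0],0.6]
    - [[-0.012,0.286,-0.163],[0,0.4,0],0.6]

```text
clock: 10.93
tool_pos: [0.5386, 0.0472, 0.2396]
orientation: [-141.5, 89.8, -158.4]
force: [-0.5, -0.0, 0.3]
opening: 0.0525
```

Run:
```python
from h import *
s=ctrl.get_obs(); print(s["clock"],s["tool_pos"],s["joint_pos"].round(1))
k=ctrl.get_calibration("wrist"); w=ctrl.snapshot("wrist"); cv2.imwrite("pics/w_h.png",w)
for n,z in(("handle",.157),("hinge",.112),("box",0)):
  for d in ctrl.landmark_of("wrist",n): print(n,np.round(d["pixel"],1),round(d["confidence"],2),onz("wrist",d["pixel"],z,k).round(4))
show([0.539,0.048,0.138],tgt(-17.2))
```

```text
10.9333 [0.53860602 0.04719134 0.23958766] [  25.8    7.5  -15.    -0.   -67.6 -132.7]
handle [278.2 213.5] 0.82 [0.5379 0.0487 0.157 ]
hinge [467.2 206.2] 0.62 [0.5945 0.218  0.112 ]
box [332.9 184. ] 0.6 [0.5605 0.1158 0.    ]
shift [ 0.1022  0.0014 -0.0002] turn [ 0.13 -0.08  0.06]
```

View pics/w_h.png

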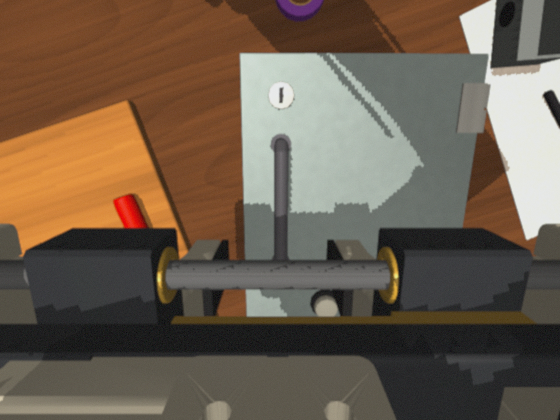

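The bar is centred between the fingers at column 281. Joint 6 is at -133° and near its limit, so I'll make the half turn to the equivalent grasp first.

Call:
drive_tool:
  plan:
    - [[0,0,0],[-7,0,0],0.6]
    - [[0,0,0],[-14,0,0],0.6]
    - [[0,0,0],[-21,0,0],0.6]
    - [[0,0,0],[-28,0,0],0.6]
    - [[0,0,0],[-35,0,0],0.6]
    - [[0,0,0],[-42,0,0],0.6]
    - [[0,0,0],[-49,0,0],0.6]
    - [[0,0,0],[-56,0,0],0.6]
    - [[0,0,0],[-63,0,0],0.6]
    - [[0,0,0],[-70,0,0],0.6]
    - [[0,0,0],[-77,0,0],0.6]
    - [[0,0,0],[-84,0,0],0.6]
    - [[0,0,0],[-90,0,0],0.6]
    - [[0,0,0],[-90,0,0],0.6]

```text
clock: 12.3
tool_pos: [0.5392, 0.046, 0.2402]
orientation: [127.7, 89.9, -159.2]
force: [0.4, 0.4, 0.2]
opening: 0.0524
```

Call:
drive_tool:
  plan:
    - [[0,0,0],[-7,0,0],0.6]
    - [[0,0,0],[-14,0,0],0.6]
    - [[0,0,0],[-21,0,0],0.6]
    - [[0,0,0],[-28,0,0],0.6]
    - [[0,0,0],[-35,0,0],0.6]
    - [[0,0,0],[-42,0,0],0.6]
    - [[0,0,0],[-49,0,0],0.6]
    - [[0,0,0],[-56,0,0],0.6]
    - [[0,0,0],[-63,0,0],0.6]
    - [[0,0,0],[-70,0,0],0.6]
    - [[0,0,0],[-77,0,0],0.6]
    - [[0,0,0],[-84,0,0],0.6]
    - [[0,0,0],[-90,0,0],0.6]
    - [[0,0,0],[-90,0,0],0.6]

```text
clock: 13.47
tool_pos: [0.5392, 0.0455, 0.2401]
orientation: [37.5, 89.9, -159.3]
force: [0.4, -0.0, -0.8]
opening: 0.0525
```

```bash
cat >> h.py <<'E'
YAW=-17.2
def tgt2(tilt): return tgt(YAW,tilt)*Ro.from_euler("x",180,degrees=True)
E
python3 - <<'E'
from h import *
s=ctrl.get_obs(); print(s["clock"],s["tool_pos"],s["joint_pos"].round(1))
show([0.5385,0.0485,0.138],tgt2(0))
E
```

```text
13.4667 [0.53918589 0.0454536  0.24009002] [ 25.6   7.5 -15.   -0.  -67.7  47.6]
shift [ 0.1021 -0.0028  0.0014] turn [ 0.35  0.09 -0.07]
```

Call:
drive_tool:
  plan:
    - [[0.025,-0.003,0.001],[0.3,0,0],0.6]
    - [[0.05,-0.003,0.001],[0.3,0,0],0.6]
    - [[0.075,-0.003,0.001],[0.3,0,0],0.6]
    - [[0.095,-0.003,0.001],[0.3,0,0],0.6]
    - [[0.102,-0.003,0.001],[0.3,0,0],0.6]
    - [[0.102,-0.003,0.001],[0.3,0,0],0.6]
    - [[0.102,-0.003,0.001],[0.3,0,0],0]
    - [[0.102,-0.003,0.001],[0.3,0,0],0]
    - [[0.102,-0.003,0.001],[0.3,0,0],0]
    - [[0.102,-0.003,0.001],[0.3,0,0],0]
    - [[0.102,-0.003,0.001],[0.3,0,0],0]
    - [[0.102,-0.003,0.001],[0.3,0,0],0]
    - [[0.102,-0.003,0.001],[0.3,0,0],0]

```text
clock: 14.55
tool_pos: [0.5392, 0.0488, 0.1384]
orientation: [18.8, 89.9, -178.3]
force: [1.2, 12.8, -0.2]
opening: 0.0114
```

```bash
cat >> h.py <<'E'
def hpos(th,H0):  # handle for door angle th (rad), H0 closed handle
    a=np.radians(YAW); v=np.array([-np.sin(a),np.cos(a),0]); 
    y=-.174*np.cos(th)+.045*np.sin(th)+.174; z=.174*np.sin(th)+.045*np.cos(th)-.045
    return np.array(H0)+y*v+[0,0,z],v
def swing(H0,d,degs,tilt):
    for g in degs:
        h,v=hpos(np.radians(g),H0); t=np.radians(tilt(g))
        P=h+d*(-np.cos(t)*np.array([0,0,1])-np.sin(t)*v); s,w=delta(P,tgt2(tilt(g)))
        print(f"{g:5.1f} [[{s[0]:.4f}, {s[1]:.4f}, {s[2]:.4f}], [{w[0]:.1f}, {w[1]:.1f}, {w[2]:.1f}], 0],")
E
python3 - <<'E'
from h import *
s=ctrl.get_obs(); print(s["clock"],s["tool_pos"],s["opening"],s["force"].round(1))
p=s["tool_pos"]; H0=[p[0],p[1],.157]; print(H0,.157-p[2])
swing(H0,.157-p[2],range(2,31,2),lambda g:g*.4)
E
```

```text
14.55 [0.53917625 0.04882878 0.13840369] 0.01137437940607922 [ 1.2 12.8 -0.2]
[np.float64(0.5391762457090354), np.float64(0.04882878251128335), 0.157] 0.018596305780951783
  2.0 [[-0.0060, -0.0014, 0.0000], [0.0, 0.1, 0.8], 0],
  4.0 [[-0.0120, -0.0030, 0.0000], [0.0, 0.1, 1.6], 0],
  6.0 [[-0.0180, -0.0049, 0.0000], [0.0, 0.1, 2.4], 0],
  8.0 [[-0.0238, -0.0069, 0.0000], [0.0, 0.1, 3.2], 0],
 10.0 [[-0.0296, -0.0092, 0.0000], [0.0, 0.1, 4.0], 0],
 12.0 [[-0.0353, -0.0116, 0.0000], [0.0, 0.1, 4.8], 0],
 14.0 [[-0.0409, -0.0142, 0.0000], [0.0, 0.1, 5.6], 0],
 16.0 [[-0.0463, -0.0171, 0.0000], [0.0, 0.1, 6.4], 0],
 18.0 [[-0.0517, -0.0201, 0.0000], [0.0, 0.1, 7.2], 0],
 20.0 [[-0.0570, -0.0233, 0.0000], [0.0, 0.1, 8.0], 0],
 22.0 [[-0.0621, -0.0267, 0.0000], [0.0, 0.1, 8.8], 0],
 24.0 [[-0.0672, -0.0302, 0.0000], [0.0, 0.1, 9.6], 0],
 26.0 [[-0.0720, -0.0340, 0.0000], [0.0, 0.1, 10.4], 0],
 28.0 [[-0.0768, -0.0379, 0.0000], [0.0, 0.0, 11.2], 0],
 30.0 [[-0.0814, -0.0419, 0.0000], [0.0, 0.0, 12.0], 0],
```

Call:
drive_tool:
  plan:
    - [[-0.003,-0.0007,0],[0,0,0.4],0]
    - [[-0.006,-0.0014,0],[0,0,0.8],0]
    - [[-0.009,-0.0022,0],[0,0,1.2],0]
    - [[-0.012,-0.003,0],[0,0,1.6],0]
    - [[-0.015,-0.004,0],[0,0,2.0],0]
    - [[-0.018,-0.0049,0],[0,0,2.4],0]
    - [[-0.0209,-0.0059,0],[0,0,2.8],0]
    - [[-0.0238,-0.0069,0],[0,0,3.2],0]
    - [[-0.0267,-0.008,0],[0,0,3.6],0]
    - [[-0.0296,-0.0092,0],[0,0,4.0],0]
    - [[-0.0325,-0.0104,0],[0,0,4.4],0]
    - [[-0.0353,-0.0116,0],[0,0,4.8],0]
    - [[-0.0381,-0.0129,0],[0,0,5.2],0]
    - [[-0.0409,-0.0142,0],[0,0,5.6],0]
    - [[-0.0436,-0.0156,0],[0,0,6.0],0]
    - [[-0.0463,-0.0171,0],[0,0,6.4],0]

```text
clock: 15.88
tool_pos: [0.5442, 0.0653, 0.1848]
orientation: [89.4, 83.5, -107.8]
force: [3.4, 2.9, -8.7]
opening: 0.0099
```

Run:
```python
from h import *
s=ctrl.get_obs(); print(s["clock"],s["tool_pos"],s["opening"],s["force"].round(1),s["joint_pos"].round(1))
H0=[.5392,.0488,.157]
swing(H0,.0186,[16]+list(range(18,57,2)),lambda g:g*.4)
```

```text
15.8833 [0.54419144 0.06534051 0.18475114] 0.009921363160078082 [ 3.4  2.9 -8.7] [ 30.5  12.4 -18.8   4.8 -63.8  40.1]
 16.0 [[0.0000, 0.0002, -0.0001], [0.0, 0.1, -0.1], 0],
 18.0 [[-0.0056, -0.0022, -0.0001], [0.0, 0.1, 0.7], 0],
 20.0 [[-0.0112, -0.0048, -0.0001], [0.0, 0.1, 1.5], 0],
 22.0 [[-0.0167, -0.0076, -0.0001], [0.0, 0.1, 2.3], 0],
 24.0 [[-0.0221, -0.0105, -0.0001], [0.1, 0.1, 3.1], 0],
 26.0 [[-0.0274, -0.0137, -0.0001], [0.1, 0.1, 3.9], 0],
 28.0 [[-0.0326, -0.0170, -0.0001], [0.1, 0.1, 4.7], 0],
 30.0 [[-0.0376, -0.0206, -0.0001], [0.1, 0.1, 5.5], 0],
 32.0 [[-0.0425, -0.0243, -0.0001], [0.1, 0.1, 6.3], 0],
 34.0 [[-0.0472, -0.0281, -0.0001], [0.1, 0.1, 7.1], 0],
 36.0 [[-0.0519, -0.0321, -0.0001], [0.1, 0.1, 7.9], 0],
 38.0 [[-0.0563, -0.0363, -0.0001], [0.1, 0.1, 8.7], 0],
 40.0 [[-0.0607, -0.0407, -0.0001], [0.1, 0.1, 9.5], 0],
 42.0 [[-0.0648, -0.0451, -0.0001], [0.1, 0.1, 10.3], 0],
 44.0 [[-0.0688, -0.0498, -0.0001], [0.1, 0.1, 11.1], 0],
 46.0 [[-0.0726, -0.0545, -0.0001], [0.1, 0.1, 11.9], 0],
 48.0 [[-0.0763, -0.0594, -0.0001], [0.1, 0.1, 12.7], 0],
 50.0 [[-0.0797, -0.0644, -0.0001], [0.1, 0.1, 13.5], 0],
 52.0 [[-0.0830, -0.0695, -0.0001], [0.1, 0.1, 14.3], 0],
 54.0 [[-0.0861, -0.0748, -0.0001], [0.1, 0.1, 15.1], 0],
 56.0 [[-0.0891, -0.0801, -0.0001], [0.1, 0.1, 15.9], 0],
```

The opening has fallen to 9.9 mm on an 11 mm bar, so I'll check the grip.

Run:
```python
from h import *
sc=ctrl.snapshot("scene")
L=[(np.round(d["pixel"],1),round(d["confidence"],2)) for d in ctrl.landmark_of("scene","handle")]; print(L)
for g in (0,10,16): print(g,proj("scene",hpos(np.radians(g),[.5392,.0488,.157])[0]).round(1))
b=cv2.resize(sc[110:290,230:420],None,fx=3,fy=3); cv2.imwrite("pics/lift.png",b)
```

```text
[(array([307.8, 172.7]), 0.72), (array([102.9, 245.7]), 0.68)]
0 [297.7 188. ]
10 [302.8 179.3]
16 [306.9 174.4]
```

View pics/lift.png

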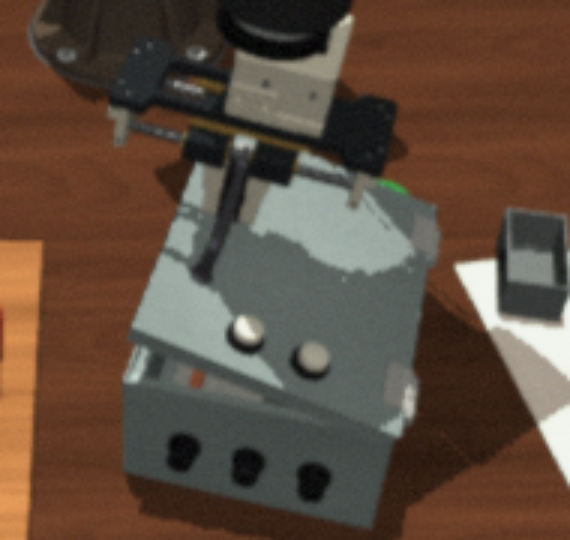

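The door is open about 16° and the bar is well inside the fingers. Its landmark (308,173) agrees with the predicted (307,174), so I'll carry on.

Call:
drive_tool:
  plan:
    - [[-0.0028,-0.001,0],[0,0,0.4],0]
    - [[-0.0056,-0.0022,0],[0,0,0.7],0]
    - [[-0.0084,-0.0035,0],[0,0,1.1],0]
    - [[-0.0112,-0.0048,0],[0,0,1.5],0]
    - [[-0.014,-0.0062,0],[0,0,1.9],0]
    - [[-0.0167,-0.0076,0],[0,0,2.3],0]
    - [[-0.0194,-0.009,0],[0,0,2.7],0]
    - [[-0.0221,-0.0105,0],[0,0,3.1],0]
    - [[-0.0248,-0.0121,0],[0,0,3.5],0]
    - [[-0.0274,-0.0137,0],[0,0,3.9],0]
    - [[-0.03,-0.0153,0],[0,0,4.3],0]
    - [[-0.0326,-0.017,0],[0,0,4.7],0]
    - [[-0.0351,-0.0188,0],[0,0,5.1],0]
    - [[-0.0376,-0.0206,0],[0,0,5.5],0]
    - [[-0.04,-0.0224,0],[0,0,5.9],0]
    - [[-0.0425,-0.0243,0],[0,0,6.3],0]
    - [[-0.0449,-0.0262,0],[0,0,6.7],0]
    - [[-0.0472,-0.0281,0],[0,0,7.1],0]
    - [[-0.0495,-0.0301,0],[0,0,7.5],0]
    - [[-0.0519,-0.0321,0],[0,0,7.9],0]

```text
clock: 17.65
tool_pos: [0.5552, 0.1012, 0.2333]
orientation: [89.7, 75.5, -107.4]
force: [0.2, -2.9, -4.6]
opening: 0.0097
```

Run:
```python
from h import *
s=ctrl.get_obs(); print(s["clock"],s["tool_pos"],s["opening"],s["force"].round(1),s["joint_pos"].round(1))
H0=[.5392,.0488,.157]
swing(H0,.0186,range(36,57,1),lambda g:g*.4)
```

```text
17.65 [0.55521083 0.1012006  0.23329492] 0.009653221455049347 [ 0.2 -2.9 -4.6] [ 36.1  15.  -11.5   8.8 -75.4  33.6]
 36.0 [[0.0005, -0.0004, -0.0002], [0.1, 0.1, -0.1], 0],
 37.0 [[-0.0020, -0.0022, -0.0002], [0.1, 0.1, 0.3], 0],
 38.0 [[-0.0045, -0.0039, -0.0002], [0.1, 0.1, 0.7], 0],
 39.0 [[-0.0069, -0.0058, -0.0002], [0.1, 0.1, 1.1], 0],
 40.0 [[-0.0093, -0.0076, -0.0002], [0.1, 0.1, 1.5], 0],
 41.0 [[-0.0117, -0.0095, -0.0002], [0.1, 0.1, 1.9], 0],
 42.0 [[-0.0141, -0.0115, -0.0002], [0.1, 0.1, 2.3], 0],
 43.0 [[-0.0164, -0.0135, -0.0002], [0.1, 0.1, 2.7], 0],
 44.0 [[-0.0187, -0.0155, -0.0002], [0.1, 0.1, 3.1], 0],
 45.0 [[-0.0209, -0.0176, -0.0002], [0.1, 0.1, 3.5], 0],
 46.0 [[-0.0231, -0.0197, -0.0002], [0.1, 0.1, 3.9], 0],
 47.0 [[-0.0253, -0.0218, -0.0002], [0.1, 0.1, 4.3], 0],
 48.0 [[-0.0274, -0.0240, -0.0002], [0.1, 0.1, 4.7], 0],
 49.0 [[-0.0295, -0.0262, -0.0002], [0.1, 0.1, 5.1], 0],
 50.0 [[-0.0316, -0.0285, -0.0002], [0.1, 0.1, 5.5], 0],
 51.0 [[-0.0336, -0.0308, -0.0002], [0.1, 0.1, 5.9], 0],
 52.0 [[-0.0355, -0.0331, -0.0002], [0.1, 0.1, 6.3], 0],
 53.0 [[-0.0374, -0.0355, -0.0002], [0.1, 0.1, 6.7], 0],
 54.0 [[-0.0393, -0.0379, -0.0002], [0.1, 0.1, 7.1], 0],
 55.0 [[-0.0412, -0.0403, -0.0002], [0.1, 0.1, 7.5], 0],
 56.0 [[-0.0430, -0.0428, -0.0002], [0.1, 0.1, 7.9], 0],
```

Call:
drive_tool:
  plan:
    - [[-0.002,-0.0022,0],[0,0,0.3],0]
    - [[-0.0045,-0.0039,0],[0,0,0.7],0]
    - [[-0.0069,-0.0058,0],[0,0,1.1],0]
    - [[-0.0093,-0.0076,0],[0,0,1.5],0]
    - [[-0.0117,-0.0095,0],[0,0,1.9],0]
    - [[-0.0141,-0.0115,0],[0,0,2.3],0]
    - [[-0.0164,-0.0135,0],[0,0,2.7],0]
    - [[-0.0187,-0.0155,0],[0,0,3.1],0]
    - [[-0.0209,-0.0176,0],[0,0,3.5],0]
    - [[-0.0231,-0.0197,0],[0,0,3.9],0]
    - [[-0.0253,-0.0218,0],[0,0,4.3],0]
    - [[-0.0274,-0.024,0],[0,0,4.7],0]
    - [[-0.0295,-0.0262,0],[0,0,5.1],0]
    - [[-0.0316,-0.0285,0],[0,0,5.5],0]
    - [[-0.0336,-0.0308,0],[0,0,5.9],0]
    - [[-0.0355,-0.0331,0],[0,0,6.3],0]
    - [[-0.0374,-0.0355,0],[0,0,6.7],0]
    - [[-0.0393,-0.0379,0],[0,0,7.1],0]
    - [[-0.0412,-0.0403,0],[0,0,7.5],0]
    - [[-0.043,-0.0428,0],[0,0,7.9],0]

```text
clock: 19.32
tool_pos: [0.5704, 0.1504, 0.266]
orientation: [89.9, 67.5, -107.3]
force: [-3.9, -4.6, 4.2]
opening: 0.01
```

Run:
```python
from h import *
s=ctrl.get_obs(); print(s["clock"],s["tool_pos"],s["opening"],s["force"].round(1),s["joint_pos"].round(1))
H0=[.5392,.0488,.157]
swing(H0,.0186,range(56,77,1),lambda g:g*.4)
```

```text
19.3167 [0.57040097 0.15041826 0.26598177] 0.010014518456814605 [-3.9 -4.6  4.2] [ 41.3  20.4  -2.8  11.5 -86.3  28.8]
 56.0 [[0.0014, -0.0012, -0.0002], [0.0, 0.0, -0.1], 0],
 57.0 [[-0.0007, -0.0035, -0.0002], [0.0, 0.0, 0.3], 0],
 58.0 [[-0.0027, -0.0057, -0.0002], [0.0, 0.0, 0.7], 0],
 59.0 [[-0.0047, -0.0080, -0.0002], [0.0, 0.0, 1.1], 0],
 60.0 [[-0.0067, -0.0103, -0.0002], [0.0, 0.0, 1.5], 0],
 61.0 [[-0.0086, -0.0127, -0.0002], [0.0, 0.0, 1.9], 0],
 62.0 [[-0.0105, -0.0151, -0.0002], [0.0, 0.0, 2.3], 0],
 63.0 [[-0.0123, -0.0175, -0.0003], [0.0, 0.0, 2.7], 0],
 64.0 [[-0.0141, -0.0200, -0.0003], [0.0, 0.0, 3.1], 0],
 65.0 [[-0.0158, -0.0225, -0.0003], [0.0, 0.0, 3.5], 0],
 66.0 [[-0.0175, -0.0250, -0.0003], [0.0, 0.0, 3.9], 0],
 67.0 [[-0.0191, -0.0275, -0.0003], [0.0, 0.0, 4.3], 0],
 68.0 [[-0.0207, -0.0301, -0.0003], [0.0, 0.0, 4.7], 0],
 69.0 [[-0.0223, -0.0327, -0.0003], [0.0, 0.0, 5.1], 0],
 70.0 [[-0.0238, -0.0353, -0.0003], [0.0, 0.0, 5.5], 0],
 71.0 [[-0.0253, -0.0380, -0.0003], [0.0, 0.0, 5.9], 0],
 72.0 [[-0.0267, -0.0407, -0.0003], [0.0, 0.0, 6.3], 0],
 73.0 [[-0.0280, -0.0434, -0.0003], [0.0, 0.0, 6.7], 0],
 74.0 [[-0.0294, -0.0461, -0.0003], [0.0, 0.0, 7.1], 0],
 75.0 [[-0.0306, -0.0488, -0.0003], [0.0, 0.0, 7.5], 0],
 76.0 [[-0.0318, -0.0516, -0.0003], [0.0, 0.0, 7.9], 0],
```

Call:
drive_tool:
  plan:
    - [[0,-0.0025,0],[0,0,0.3],0]
    - [[-0.002,-0.0053,0],[0,0,0.7],0]
    - [[-0.0043,-0.0078,0],[0,0,1.1],0]
    - [[-0.0065,-0.0103,0],[0,0,1.5],0]
    - [[-0.0086,-0.0127,0],[0,0,1.9],0]
    - [[-0.0105,-0.0151,0],[0,0,2.3],0]
    - [[-0.0123,-0.0175,0],[0,0,2.7],0]
    - [[-0.0141,-0.02,0],[0,0,3.1],0]
    - [[-0.0158,-0.0225,0],[0,0,3.5],0]
    - [[-0.0175,-0.025,0],[0,0,3.9],0]
    - [[-0.0191,-0.0275,0],[0,0,4.3],0]
    - [[-0.0207,-0.0301,0],[0,0,4.7],0]
    - [[-0.0223,-0.0327,0],[0,0,5.1],0]
    - [[-0.0238,-0.0353,0],[0,0,5.5],0]
    - [[-0.0253,-0.038,0],[0,0,5.9],0]
    - [[-0.0267,-0.0407,0],[0,0,6.3],0]
    - [[-0.028,-0.0434,0],[0,0,6.7],0]
    - [[-0.0294,-0.0461,0],[0,0,7.1],0]
    - [[-0.0306,-0.0488,0],[0,0,7.5],0]
    - [[-0.0318,-0.0516,0],[0,0,7.9],0]

```text
clock: 20.98
tool_pos: [0.5883, 0.2079, 0.2783]
orientation: [90.2, 59.6, -107.0]
force: [-4.4, -0.1, 8.2]
opening: 0.0098
```

Run:
```python
from h import *
s=ctrl.get_obs(); print(s["clock"],s["tool_pos"],s["opening"],s["force"].round(1),s["joint_pos"].round(1))
H0=[.5392,.0488,.157]
swing(H0,.0186,list(range(76,88,1))+[87.1],lambda g:g*.4)
ctrl.snapshot("scene");ctrl.snapshot("top")
for c in("scene","top"):
  for n in("handle","hinge"): print(c,n,[(np.round(d["pixel"],1),round(d["confidence"],2)) for d in ctrl.landmark_of(c,n)])
  for g in(70,76,82): print(c,g,proj(c,hpos(np.radians(g),H0)[0]).round(1))
```

```text
20.9833 [0.58828823 0.20790004 0.27825601] 0.009772884902203807 [-4.4 -0.1  8.2] [ 45.6  27.9   6.7  13.6 -96.1  25.4]
 76.0 [[0.0024, -0.0010, -0.0002], [0.0, -0.1, 0.0], 0],
 77.0 [[0.0009, -0.0036, -0.0002], [0.0, -0.1, 0.4], 0],
 78.0 [[-0.0006, -0.0062, -0.0002], [0.0, -0.1, 0.8], 0],
 79.0 [[-0.0021, -0.0089, -0.0002], [0.0, -0.1, 1.2], 0],
 80.0 [[-0.0035, -0.0116, -0.0002], [0.0, -0.1, 1.6], 0],
 81.0 [[-0.0048, -0.0143, -0.0002], [0.0, -0.1, 2.0], 0],
 82.0 [[-0.0061, -0.0170, -0.0002], [0.0, -0.1, 2.4], 0],
 83.0 [[-0.0074, -0.0198, -0.0002], [0.0, -0.1, 2.8], 0],
 84.0 [[-0.0086, -0.0225, -0.0002], [0.0, -0.1, 3.2], 0],
 85.0 [[-0.0097, -0.0253, -0.0002], [0.0, -0.1, 3.6], 0],
 86.0 [[-0.0108, -0.0281, -0.0002], [0.0, -0.1, 4.0], 0],
 87.0 [[-0.0119, -0.0310, -0.0002], [0.0, -0.1, 4.4], 0],
 87.1 [[-0.0120, -0.0312, -0.0002], [0.0, -0.1, 4.5], 0],
scene handle [(array([385.7, 151.5]), 0.93)]
scene hinge [(array([372.7, 214.2]), 0.86)]
scene 70 [376.3 153.4]
scene 76 [385.9 154.7]
scene 82 [395.3 156.8]
top handle [(array([181.8, 188.2]), 0.8)]
top hinge [(array([200.5, 192.7]), 0.94)]
top 70 [191.4 190.9]
top 76 [183.4 188.4]
top 82 [175.5 186.1]
```

Landmarks put the door at about 76°, as intended. Now a slow finish to 87°, easing the small radial load.

Call:
drive_tool:
  plan:
    - [[-0.001,-0.0026,0],[0,0,0.4],0]
    - [[-0.0025,-0.0053,0],[0,0,0.8],0]
    - [[-0.004,-0.008,0],[0,0,1.2],0]
    - [[-0.0053,-0.0107,0],[0,0,1.6],0]
    - [[-0.0065,-0.0134,0],[0,0,2.0],0]
    - [[-0.0078,-0.0162,0],[0,0,2.4],0]
    - [[-0.009,-0.019,0],[0,0,2.8],0]
    - [[-0.01,-0.0215,0],[0,0,3.2],0]
    - [[-0.0108,-0.0235,0],[0,0,3.4],0]
    - [[-0.0115,-0.0255,0],[0,0,3.7],0]
    - [[-0.0122,-0.027,0],[0,0,3.9],0]
    - [[-0.0128,-0.0285,0],[0,0,4.1],0]
    - [[-0.0132,-0.0297,0],[0,0,4.3],0]
    - [[-0.0135,-0.0305,0],[0,0,4.4],0]
    - [[-0.0136,-0.031,0],[0,0,4.4],0]
    - [[-0.0136,-0.031,0],[0,0,4.4],0]
    - [[-0.0136,-0.031,0],[0,0,4.4],0]
    - [[-0.0136,-0.031,0],[0,0,4.4],0]

```text
clock: 22.78
tool_pos: [0.5986, 0.2409, 0.2751]
orientation: [90.3, 55.3, -106.9]
force: [-1.5, -0.0, 5.1]
opening: 0.0098
```

Run:
```python
from h import *
s=ctrl.get_obs(); print(s["clock"],s["tool_pos"],s["opening"],s["force"].round(1),s["qvel"].round(2))
H0=[.5392,.0488,.157]
swing(H0,.0186,[85,87.1,89],lambda g:34.8)
p,r=pose(); bar=p-.0186*r.as_matrix()[:,0]; hg=hpos(0,H0)[0]; v=hpos(0,H0)[1]; q=bar-(np.array(H0)+.174*v-[0,0,.045]); y=q@v; z=q[2]
print("y,z",y,z,"radius",np.hypot(y,z),"deg",np.degrees(np.arctan2(z,-y)-np.arctan2(.045,.174)))
for rep in range(3):
 for c in("scene","top"):
  im=ctrl.snapshot(c)
  L=ctrl.landmark_of(c,"handle"); print(c,[(np.round(d["pixel"],1).tolist(),round(d["confidence"],2)) for d in L])
for c in("scene","top"): print(c,[proj(c,hpos(np.radians(g),H0)[0]).round(1).tolist() for g in(84,87.1,90)])
sc=ctrl.snapshot("scene"); cv2.imwrite("pics/end.png",cv2.resize(sc[90:290,130:430],None,fx=2.4,fy=2.4))
```

```text
22.7833 [0.59859797 0.24094344 0.27508106] 0.00984408852233116 [-1.5 -0.   5.1] [ 0.02 -0.04 -0.13  0.01 -0.01  0.01]
 85.0 [[0.0055, 0.0060, -0.0001], [0.0, -0.2, 0.1], 0],
 87.1 [[0.0028, -0.0000, -0.0001], [0.0, -0.2, 0.1], 0],
 89.0 [[0.0005, -0.0055, -0.0001], [0.0, -0.2, 0.1], 0],
y,z 0.037712291396023924 0.17836673215121984 radius 0.18230992309976882 deg 87.43812763661127
scene [([403.6, 158.2], 0.59)]
top []
scene [([402.8, 154.8], 0.68)]
top []
scene [([400.6, 157.1], 0.71)]
top []
scene [[398.4, 157.6], [403.1, 159.1], [407.4, 160.7]]
top [[173.0, 185.4], [169.1, 184.2], [165.7, 183.2]]
```

View pics/end.png

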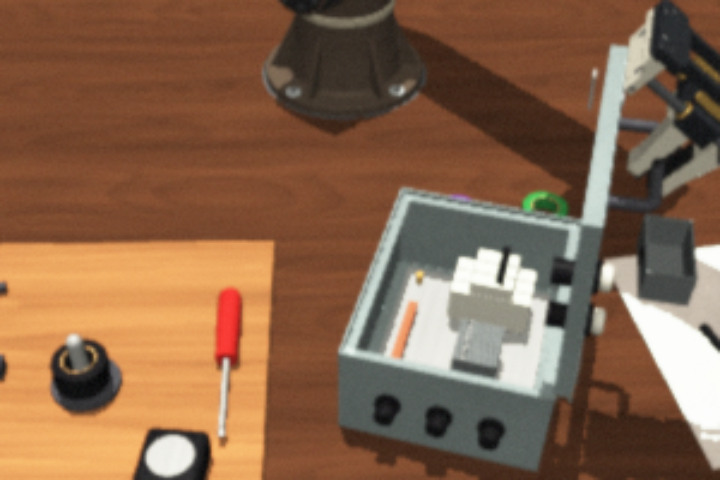

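The door is plumb and held, and the arm is still. Grip geometry gives 87.4° and the scene camera about 86.6°, against a target of 87.1°. Handing in.

Run:
```python
from h import *
s=ctrl.get_obs(); print(s["clock"],s["tool_pos"],s["opening"],s["force"].round(1))
print(ctrl.close_job())
```

```text
23.4333 [0.59859309 0.24093835 0.275049  ] 0.010125721851333766 [-2.3  0.3  6.2]
the job is handed in; nothing more can be done
None
```

The tape is back on its post, on top of the roll already there. The door is swung up to its balance point, with the gripper still holding the handle. The job was handed in at 23.4 s of the 64 s allowed.

- **Tape:** contact came at the expected height, and the wrist and scene pictures showed the roll seated on the post above the spare.
- **Door:** I raised it at about 12°/s, slower at the end. The arm was still at hand-in, with about 6 N at the wrist. The door angle came out at about 87.4° from the gripped handle and about 86.6° from the scene camera; the target is 87.1°.
- **Bystanders:** I saw none of the listed things disturbed in the pictures I viewed. The last one, a crop, showed only some of them.

Checks that failed or disagreed:
- **Top camera:** it could not find the handle in the final pose, so that check is missing.
- **Handle radius:** it measured 182 mm against the nominal 180 mm, probably a couple of mm of slip or hinge error, worth less than about half a degree.
- **Gripper opening:** it reads about 10 mm on the 11 mm bar. A picture at about 16° of opening showed the bar well inside the fingers, and the door followed the arm all the way up.

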